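Push a loaded jar home in a vacuum capper and lock its slide

TASK

The jar standing in the nest of the vacuum capping machine is ready to be sealed, with its lid laid loosely on top: push the loading slide fully home under the sealing head, then, from behind, push the black-handled locking lever round towards yourself to its stop, so that the slide is locked. Push with the fingertips only: take nothing between the fingers and lift nothing, keep the jar standing in its nest with its lid on, and leave the other things on the bench where they are.

Things in the scene. Friction and masses are not known exactly. Their poses are not given: they have to be found in the camera images.
- machine: Fixed vacuum capping machine: base box x -90 to 170, y -90 to 90, top 56 high; white bell head over the origin, diameter 117, 181 to 262 high, its cylinder up to 335; column at x = 125, air regulator x 105 to 155, y -35 to -135, 275 high. Origin on the table under the head's axis; x points from the operator's side to the column, the way the slide goes home; z up. (mm, own frame)
- slide_edge (a point): Middle of the slide's front edge, the upright face to push; 70 above the table. White plate 150 wide, 15 thick (62 to 77 high), with an open slot 90 x 18 starting 12 behind this edge. Starts 70 to 110 out; fully home, against its hard rear stop, it is at x = -125, y = 0 of the machine, 35 before the base, 66 before the head. It slides at about 3 N and stays where let go. Axes as the machine's.
- nest (a point): Centre of the nest's inner floor, where the jar stands, 85 above the table: a white round pot on the slide, outside diameter 112, bore 74, rim 122 above the table. It is 125 behind the slide's front edge and moves with the slide. Axes as the machine's.
- lever (a joint): Locking lever, rad, growing counter-clockwise seen from above: 0 is open (handle pointing sideways, 100 degrees counter-clockwise from the machine's x), 1.396 is locked against its hard stop (handle along the machine's -x). Starts at 0 to 0.15, takes about 2.5 N at the handle, stays where left. Its nose then stands before a lug on the slide; turned too early it blocks the slide.
- lever_grip (a point): Point on the axis of the lever's black round handle (diameter 26, from 70 to 165 from the pivot), 120 from the pivot, 93 above the table. x points along the handle away from the pivot; the lever locks by turning towards this y, so push on the -y side. Under the lever's sweep lie only low things, at most 30 high.
- lever_pivot (a point): Point on the upright axis of the locking lever, at x = -80, y = 105 of the machine, 93 above the table (the height of the handle's axis). Axes as the machine's.
- jar: The glass jar in the nest: diameter 68, height 70, about 0.2 kg, standing loose in the nest's bore with 3 play all round; origin at the centre of its underside.
- lid: The jar's white metal lid, laid loosely over its neck: diameter 66, height 12, top 158 above the table; origin at the centre of its lower rim, 61 above the jar's origin.
- jar_squat: Bystander: another jar, closed, standing: diameter 72, height 66 with its lid; origin at the centre of its underside.
- jar_tall: Bystander: a taller closed jar, standing: diameter 62, height 109 with its lid; origin at the centre of its underside.
- spare_lid: Bystander: a jar lid lying on the table, open side down: diameter 66, height 12; origin at the centre of its underside.
- insert_ring: Bystander: a spare nest insert, a plain ring lying flat: outside diameter 100, hole 64, height 22; origin at the centre of its underside.
- seal_ring: Bystander: a flat black rubber seal ring lying on the table: outside diameter 104, hole 82, height 6; origin at the centre of its underside.
- screwdriver: Bystander: a screwdriver lying on the table, 180 long, about 30 thick at the handle; its x axis runs from handle to tip; origin under its middle.
- gauge: Bystander: a loose pressure gauge lying on its back: diameter 50, height 28, with a brass stub; origin at the centre of its underside.
Not all that is in view belongs to the job. Of the things shaped like the lid, the white one is meant.

How it is judged (in metres and radians):
On the way, in this order (a step that is already met when the one before it is completed fails the run):
1. the slide is pushed fully home (within 4 mm), while the lever is still open (x of slide_edge in the frame of machine above -0.129 m and value of joint lever below 0.6 rad), for 0.2 s.
2. the locking lever is swung to its stop (within 0.1 rad) with the slide home (value of joint lever above 1.3 rad and x of slide_edge in the frame of machine above -0.129 m), for 0.2 s.
At the end, for the whole second after the job is handed in: The slide is home within 4 mm and the lever within 0.1 rad of its locked stop; the jar stands on the floor of its nest, upright within 0.12 rad, with its lid lying flat on its neck, both at rest (all of step 2 and z of jar in the frame of nest below 0.006 m and horizontal distance between jar and nest below 0.008 m and angle between each of jar, lid's own z axis and vertical below 0.12 rad and distance between lid and jar below 0.066 m and linear speed of each of jar, lid below 0.02 m/s); the robot touches nothing.
It fails at once if the lever's handle, or the slide's front strip, is taken between the fingers (the point between the finger pads comes inside it) ((x of the grasp point in the frame of lever_grip between -0.05 and 0.045 m and y of the grasp point in the frame of lever_grip between -0.01 and 0.01 m and z of the grasp point in the frame of lever_grip between -0.019 and 0.019 m) or (x of the grasp point in the frame of slide_edge between 0.001 and 0.011 m and y of the grasp point in the frame of slide_edge between -0.075 and 0.075 m and z of the grasp point in the frame of slide_edge between -0.012 and 0.012 m)).
It fails at once if the jar is lifted in its nest by more than 12 mm or tipped by more than 0.3 rad (z of jar in the frame of nest above 0.012 m or angle between jar's own z axis and vertical above 0.3 rad).
It fails at once if the lid comes off the jar (distance between lid and jar above 0.073 m).
It fails at once if another thing on the bench is moved by more than 30 mm (distance of any of jar_squat, jar_tall, spare_lid, insert_ring, seal_ring, screwdriver, gauge from where it was at the start of the episode above 0.03 m).
It also fails if it takes over 54 s, if anything falls off the work surface, if the arm or the gripper's body presses on something with over 40 N, if the wrist force passes 120 N, or if a joint passes its speed limit or range.

ROBOT

A 7-joint arm with a two-finger parallel gripper is mounted at the origin on the work surface. World frame = base frame: x ahead of the robot, y to its left, z up, the work surface at z = 0. Lengths are in mm, angles in rad, forces in N, time in s.
With the tool pointing down it reaches from about 400 to 875 mm from the base axis. Payload 6.5 kg.
Tool frame: the origin (TCP) lies between the finger pads; the fingertips stand 17 mm ahead of it and the grasp point (between the pads) lies 2 mm behind it; z points along the fingers, y is the line along which they close (so a half turn about z gives the same grasp; the last joint's range is limited). The gripper opens to 85 mm and grips with 20 to 120 N. Pads are 22 mm wide; open, the fingers measure 114 mm over their backs; the gripper's body (76 mm by 85 mm) begins 54 mm behind the grasp point. The pads swing forward as they close: fully open they stand 13 mm farther back than shut.
Start: joints at [-1.402, 0.536, -0.004, 1.538, 0.003, 1.067, -0.071], TCP at [151.218, 632.158, 219.69] pointing down, gripper open.
Joint ranges: [-2.7, 2.7], [-0.37, 2.16], [-1.27, 1.26], [0.24, 2.4], [-1.31, 4.45], [0.19, 1.91], [-2.76, 2.76]. Speed limits (rad/s): [2.39, 2.39, 3.14, 3.14, 3.14, 3.14, 3.14].

INTERFACE

Orientations are given as a unit quaternion [w, x, y, z].
In Python, from cell import env gives the robot as it stands.
- The arm moves only by the tool jog_arm, never from a script. Its argument "commands" is a list of rows, each a list of 2 entries, a list of its own where there are three numbers: the shift along the tool's x, y, z in mm, then the turn, a rotation vector about the tool's x, y, z in degrees. A call has 1 to 20 rows; each row is the pose to reach, as a shift and turn from the pose commanded when the call began, along the tool's axes at that moment; what a row does not reach only later rows make up. A row lasts 1/12 s, in which the tool goes at most 41.7 mm and 7.16 degrees, less where a joint would pass 70% of its speed; a pose out of reach is approached as far as the arm can. A call with a gripper value outside its range is refused whole. "fingers" is the opening, from 0 (shut) to 1 (fully open), set as the call begins (left out, the last holds). The fingers move at their own pace and stop on an object; "squeeze" is the grip in N (left out, the last holds). Time passes only in rows, so rows that repeat a pose let the fingers close. It gives the time, the measured TCP pose, the force, the opening and the grip force at its end, in the units of the state.
- env.get_state(): the state, without advancing time (a new reading comes with each control period).
- env.snapshot(name): name is "scene" or "top" or "wrist"; returns a dict with "frame" (420x560x3 uint8, red, green, blue), "depth" (420x560 float32, mm along the optical axis (not along the pixel's ray), 0 where there is no reading), "fx", "fy", "cx", "cy" (pixels), "R" (3x3) and "t" (3): a world point X has camera coordinates R X + t; the wrist camera has in their place "T_tool_cam" (4x4, takes a point from camera to tool coordinates, whose origin is the TCP and whose axes are the flange's). Camera axes: x right, y down, z forward; pixel columns grow to the right and rows downward; lengths in mm; the calibration is good to about 2 mm. The wrist camera is an equidistant fisheye: a pixel r from the principal point sees the ray r / f radians off the axis. A picture is of the moment at which its call begins: read the wrist's pose just before it.
- env.job_done(): hands the job in; it is judged then, once.
The state is a dict: "t": time; "q": joint angles; "joint_velocities": joint speeds; "effort": joint torques, N m; "ee_pos": TCP position; "orientation": TCP orientation; "ft_force": force on the tool from outside, world axes, zero at the start; "torque": the same for the moment, N m; "gripper_width": finger opening in mm; "gripper_force": force on a finger pad.
Only numpy, scipy, OpenCV 4.12 (cv2) and the standard library are available. Lean on these libraries where they do the work, as an engineer would, in place of code of your own. Each camera call takes 0.05 s, during which the arm holds its last target. There are 200 camera calls.

## Working session

There is one attempt and no reset: what is moved stays moved. The work goes in short steps, Python scripts to look and compute and a tool call to move; the robot and the scene stay as the last step left them, time stands still between calls to the robot, and variables do not carry over. Pictures are saved under pics/ and viewed, at most 10 in all, crops included, and the job is handed in when it is done.

Besides the shell and the picture viewer there is one more tool, called after "Request:" as name(argument=value, ...), one argument or row to a line, values as JSON. jog_arm: Moves the arm, as the interface text tells. Its arguments: {"type":"object","properties":{"commands":{"type":"array"},"fingers":{"type":"number"},"squeeze":{"type":"number"}},"required":["commands"]}

```bash
mkdir -p pics; ls; python3 - <<'E'
from cell import env
import cv2,numpy as np
s=env.get_state();print({k:np.round(v,3).tolist() for k,v in s.items()})
for n in ("scene","top"):
    p=env.snapshot(n);cv2.imwrite(f"pics/{n}0.png",p["frame"][...,::-1]);np.savez(f"{n}0.npz",**p)
    print(n,p["fx"],p["cx"],p["cy"],np.round(p["R"],3).tolist(),p["t"])
E
```

```text
pics
{'t': 0.0, 'q': [-1.402, 0.537, -0.004, 1.539, 0.003, 1.067, -0.071], 'joint_velocities': [0.002, 0.001, 0.003, 0.0, 0.001, -0.001, 0.001], 'effort': [-0.0, -58.341, 1.049, -25.911, 0.012, 0.009, -0.0], 'ee_pos': [151.099, 631.523, 218.801], 'orientation': [-0.0, 0.117, 0.993, -0.001], 'ft_force': [-0.438, -0.082, -0.695], 'torque': [0.028, 0.004, -0.003], 'gripper_force': 0.0, 'gripper_width': 85.726}
scene 424.31495923453446 277.560342542856 210.12948602012173 [[-0.444, 0.896, -0.01], [0.765, 0.373, -0.525], [-0.467, -0.241, -0.851]] [ 320.37210209 -386.44132015 1263.82620717]
top 417.87641619192516 277.839642684047 204.59555543655176 [[-0.091, -0.996, 0.005], [-0.97, 0.088, -0.229], [0.227, -0.025, -0.973]] [-12.31282907 607.88205726 851.1868268 ]
```

View pics/top0.png

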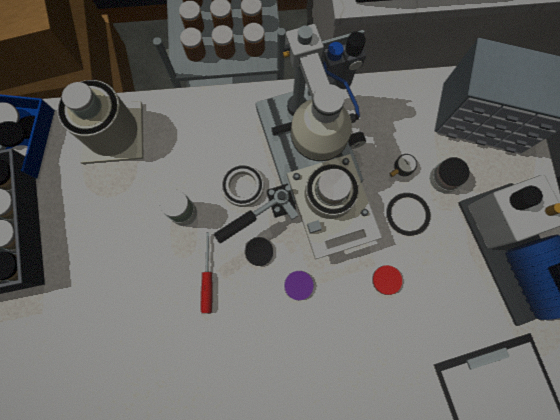

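View pics/scene0.png

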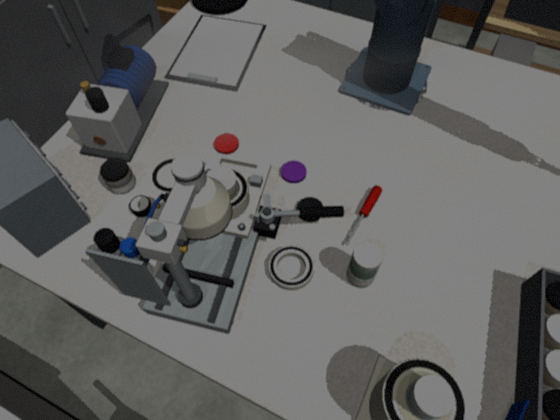

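The top view shows the slide's front edge from about (307,254) to (380,237) and its slot at (347,240). The lever pivot is at (281,197), with the black handle running (255,217) to (217,240). The head is at (322,125).

```bash
cat > h.py <<'E'
import numpy as np,cv2
def cloud(p):
    d=p["depth"];v,u=np.mgrid[:420,:560]
    X=np.stack([(u-p["cx"])/p["fx"]*d,(v-p["cy"])/p["fy"]*d,d],-1)
    W=(X-p["t"])@p["R"]; W[d==0]=np.nan
    return W
E
python3 - <<'E'
from h import *
p=np.load("top0.npz");W=cloud(p)
for n,(u,v) in dict(fl=(309,250),fr=(376,236),slot=(347,240),piv=(281,197),h1=(252,218),h2=(221,238),h3=(236,228),nestrim=(310,190),lid=(334,186),head=(326,100),base=(275,110),table=(270,330),spare=(299,286),red=(388,280),blk=(259,251)).items(): print(n,np.round(W[v,u]))
for n in ("top","scene"):
    q=np.load(n+"0.npz");C=cloud(q)
    u0,u1,v0,v1=(280,400,150,270) if n=="top" else (180,290,150,240)
    S=C[v0:v1,u0:u1].reshape(-1,3);S=S[(S[:,2]>70)&(S[:,2]<84)]
    c,sz,a=cv2.minAreaRect(S[:,:2].astype(np.float32));print(n,"slide",len(S),c,sz,a,cv2.boxPoints((c,sz,a)).round().tolist())
im=p["frame"][140:270,190:410,::-1];cv2.imwrite("pics/crop.png",cv2.resize(im,None,fx=3.6,fy=3.6,interpolation=cv2.INTER_CUBIC))
E
```

```text
fl [ 507. -132.   -3.]
fr [ 515. -272.   76.]
slot [ 521. -222.    2.]
piv [612. -75. 107.]
h1 [572. -10. 105.]
h2 [536.  58. 103.]
h3 [554.  25. 103.]
nestrim [ 618. -136.  120.]
lid [ 612. -181.  159.]
head [ 712. -156.  335.]
base [834. -82.  62.]
table [337. -26.   2.]
spare [427. -99.   9.]
red [ 421. -301.   11.]
blk [512. -16.  18.]
top slide 3396 (588.031005859375, -167.44406127929688) (200.70065307617188, 190.79063415527344) 12.415556907653809 [[470.0, -96.0], [511.0, -282.0], [707.0, -239.0], [666.0, -53.0]]
scene slide 1913 (575.3592529296875, -163.734619140625) (246.82958984375, 154.89495849609375) 37.80042266845703 [[430.0, -178.0], [525.0, -301.0], [720.0, -149.0], [625.0, -27.0]]
```

View pics/crop.png

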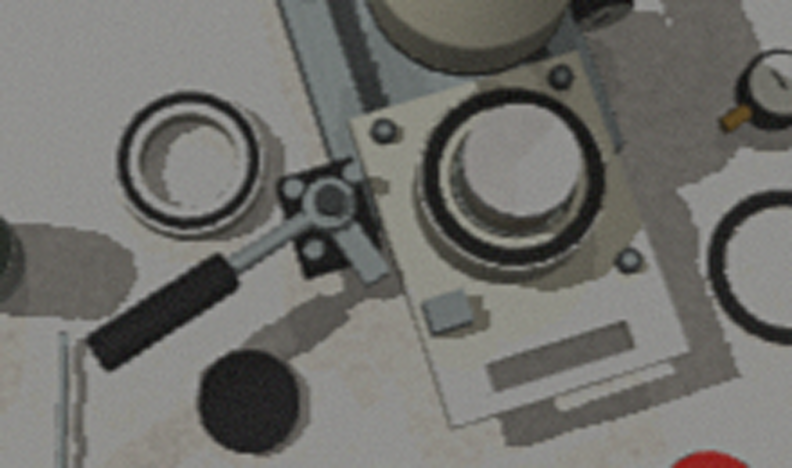

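The crop shows the slide's top corners at front (452,427) and (690,353), and at rear (350,117) and (580,52). The handle runs from (232,275) to (97,352), with the pivot at (329,203).

```bash
cat >> h.py <<'E'
def hit(p,u,v,z):
    d=p["R"].T@np.array([(u-p["cx"])/p["fx"],(v-p["cy"])/p["fy"],1]);o=-p["R"].T@p["t"]
    return (o+d*(z-o[2])/d[2])[:2]
E
python3 - <<'E'
from h import *
p=np.load("top0.npz");f=lambda u,v,z:hit(p,190+(u+.5)/3.6-.5,140+(v+.5)/3.6-.5,z)
fl,fr,bl,br=[f(*a,77) for a in((452,427),(690,353),(350,117),(580,52))]
print(fl,fr,bl,br,np.linalg.norm(fr-fl),np.linalg.norm(br-bl))
ang=lambda d:np.degrees(np.arctan2(d[1],d[0]))
print("yaw",ang(bl-fl),ang(br-fr),ang(fr-fl)+90,ang(br-bl)+90)
W=cloud(p)
# lid, nest rim, handle circle/axis fits from depth
def pts(u0,u1,v0,v1,z0,z1):
    S=W[v0:v1,u0:u1].reshape(-1,3);return S[(S[:,2]>z0)&(S[:,2]<z1)]
L=pts(300,370,160,210,150,170);print("lid",cv2.minEnclosingCircle(L[:,:2].astype(np.float32)),np.median(L[:,2]))
N=pts(295,370,155,225,115,128);print("nest",cv2.minEnclosingCircle(N[:,:2].astype(np.float32)))
H=pts(208,262,205,250,85,115);m=cv2.fitLine(H[:,:2].astype(np.float32),1,0,.01,.01).ravel();print("handle",m,ang(m[:2]),cv2.boxPoints(cv2.minAreaRect(H[:,:2].astype(np.float32))),np.percentile(H[:,2],95))
print("pivot",f(329,203,108))
B=pts(250,400,40,180,50,62);print("base",cv2.minAreaRect(B[:,:2].astype(np.float32)))
C=pts(300,350,60,130,325,345);print("cyl",cv2.minEnclosingCircle(C[:,:2].astype(np.float32)))
for n,a in dict(ring=(188,163,22),squat=None).items():
    if a:print(n,f(*a))
T=pts(150,200,190,230,95,120);print("tall",T[:,:2].mean(0))
E
```

```text
[ 478.86351695 -135.66600764] [ 509.7843694 -282.3453798] [674.98091575 -94.0873181 ] [ 704.45449508 -241.72999677] 149.90309314576902 150.55581172559738
yaw 11.969989902808646 11.784960743554779 11.903987115511114 11.289424312777768
lid ((616.7228393554688, -182.15821838378906), 33.252201080322266) 158.37686838634693
nest ((616.4978637695312, -181.86087036132812), 56.308101654052734)
handle [ 4.8702234e-01 -8.7338948e-01  5.4020270e+02  5.9722195e+01] -60.85494 [[525.9208    63.75978 ]
 [582.0652   -39.38315 ]
 [604.5676   -27.134247]
 [548.4232    76.00868 ]] 108.10595881714877
pivot [613.49821895 -74.89676623]
base ((761.0094604492188, -169.37962341308594), (257.052490234375, 218.03318786621094), 12.398343086242676)
cyl ((716.1395263671875, -160.14654541015625), 26.3736629486084)
ring [670.51433041  11.17184568]
tall [618.57982925 152.49457132]
```

```bash
cat >> h.py <<'E'
from scipy.spatial.transform import Rotation as Ro
M=np.array([713.9,-161.3]);YAW=np.radians(11.9)
EX=np.array([np.cos(YAW),np.sin(YAW)]);EY=np.array([-EX[1],EX[0]])
def w(x,y): return M+x*EX+y*EY
def rot(yawdeg,tilt=0): return Ro.from_euler("z",yawdeg,degrees=True)*Ro.from_euler("x",180,degrees=True)*Ro.from_euler("y",tilt,degrees=True)
def rel(p0,R0,pos,R): 
    return R0.inv().apply(np.array(pos)-p0).round(1).tolist(),(R0.inv()*R).as_rotvec(degrees=True).round(1).tolist()
def cur(env):
    s=env.get_state();q=s["orientation"];return np.array(s["ee_pos"]),Ro.from_quat([q[1],q[2],q[3],q[0]])
E
python3 - <<'E'
from h import *
from cell import env
print(env.snapshot("wrist")["T_tool_cam"].round(2).tolist())
p,R=cur(env)
A=([470,300,260],rot(95));print(rel(p,R,*A))
pre=w(-225-50,0);print(pre)
B=([*pre,240],rot(11.9,12));print(rel(A[0],A[1],*B), rel(A[0],A[1],[500,0,260],rot(50)))
E
```

```text
[[-0.0, -0.96, -0.28, 70.88], [1.0, -0.0, -0.0, -0.3], [0.0, -0.28, 0.96, -154.71], [0.0, 0.0, 0.0, 1.0]]
([-387.3, -248.5, -40.6], [-0.1, 0.1, 71.6])
[ 444.8100291  -218.00615098]
([-513.8, -70.2, 20.0], [-8.7, 9.8, 82.8]) ([-301.5, 3.7, 0.0], [-0.0, -0.0, 45.0])
```

Request:
jog_arm(
  commands=[
    [[-100,-60,-40],[0,0,18]],
    [[-200,-125,-40],[0,0,36]],
    [[-300,-190,-40],[0,0,54]],
    [[-387,-248,-40],[0,0,71]],
    [[-387,-248,-40],[0,0,71]],
    [[-387,-248,-40],[0,0,71]],
    [[-387,-248,-40],[0,0,71]],
    [[-387,-248,-40],[0,0,71]],
    [[-387,-248,-40],[0,0,71]],
    [[-387,-248,-40],[0,0,71]],
    [[-387,-248,-40],[0,0,71]],
    [[-387,-248,-40],[0,0,71]],
    [[-387,-248,-40],[0,0,71]],
    [[-387,-248,-40],[0,0,71]],
    [[-387,-248,-40],[0,0,71]],
    [[-387,-248,-40],[0,0,71]],
  ],
  fingers=0,
)

```text
t: 1.48
ee_pos: [468.5, 302.7, 259.4]
orientation: [-0.0, 0.671, 0.742, -0.0]
ft_force: [-0.0, 0.4, -0.6]
gripper_width: 0.3
gripper_force: 0.0
```

```bash
python3 - <<'E'
from h import *
from cell import env
p,R=cur(env);print(p,env.get_state()["q"],env.get_state()["gripper_width"])
print(rel(p,R,[500,0,260],rot(50)),rel(p,R,[*w(-290,0),240],rot(11.9,25)))
E
```

```text
[468.50945408 302.65994392 259.40423314] [-0.95908723  0.34988505  0.39042687  1.76203121 -0.15104208  1.05962421
 -0.4156165 ] 0.2650513818035373
([-304.3, 1.1, -0.7], [-0.1, -0.0, 45.7]) ([-517.3, -90.5, 19.3], [-18.3, 20.4, 82.4])
```

Request:
jog_arm(
  commands=[
    [[-40,0,0],[0,0,6]],
    [[-80,0,0],[0,0,12]],
    [[-120,0,0],[0,0,18]],
    [[-160,0,0],[0,0,24]],
    [[-200,0,0],[0,0,30]],
    [[-240,0,0],[0,0,36]],
    [[-280,0,0],[0,0,42]],
    [[-304,1,0],[0,0,46]],
    [[-330,-10,3],[-2,2,50]],
    [[-365,-25,6],[-5,5,56]],
    [[-400,-40,9],[-8,8,62]],
    [[-440,-57,13],[-11,12,68]],
    [[-480,-75,16],[-15,16,75]],
    [[-517,-90,19],[-18,20,82]],
    [[-517,-90,19],[-18,20,82]],
    [[-517,-90,19],[-18,20,82]],
    [[-517,-90,19],[-18,20,82]],
    [[-517,-90,19],[-18,20,82]],
    [[-517,-90,19],[-18,20,82]],
    [[-517,-90,19],[-18,20,82]],
  ],
)

```text
t: 3.15
ee_pos: [431.6, -220.7, 240.9]
orientation: [-0.022, 0.971, 0.106, 0.212]
ft_force: [0.3, -0.3, -0.6]
gripper_width: 0.2
gripper_force: 0.0
```

```bash
python3 - <<'E'
from h import *
from cell import env
p,R=cur(env);print(p,env.get_state()["q"],R.as_euler("zyx",degrees=True))
for d in (-275,-245):print(rel(p,R,[*w(d,0),80],rot(11.9,25)))
E
```

```text
[ 431.57794691 -220.73336923  240.87813802] [-0.22559439  0.09715831  0.8880186   2.23580939 -0.67564375  0.66528509
 -0.20104576] [ -13.62009071   24.02783964 -174.52445965]
([-54.7, -0.3, 151.9], [-0.1, 0.4, 0.5])
([-27.4, 0.0, 164.4], [-0.1, 0.4, 0.5])
```

Request:
jog_arm(
  commands=[
    [[-14,0,38],[0,0,0]],
    [[-27,0,76],[0,0,0]],
    [[-40,0,114],[0,0,0.5]],
    [[-55,0,152],[0,0.4,0.5]],
    [[-55,0,152],[0,0.4,0.5]],
    [[-55,0,152],[0,0.4,0.5]],
    [[-55,0,152],[0,0.4,0.5]],
    [[-55,0,152],[0,0.4,0.5]],
  ],
)

```text
t: 3.82
ee_pos: [444.0, -218.4, 78.6]
orientation: [-0.024, 0.971, 0.1, 0.216]
ft_force: [0.2, -0.1, 0.3]
gripper_width: 0.2
gripper_force: 0.0
```

```bash
python3 - <<'E'
from h import *
from cell import env
p,R=cur(env);print(p,env.get_state()["q"],(p[:2]-M)@EX,(p[:2]-M)@EY)
for d in (-245,-150,-140):print(rel(p,R,[*w(d,0),80],rot(11.9,25)))
s=env.snapshot("scene");cv2.imwrite("pics/s1.png",cv2.resize(s["frame"][100:300,120:390,::-1],None,fx=2.9,fy=2.9))
E
```

```text
[ 443.9915332  -218.43471048   78.59577609] [ 0.61506789  0.44206891 -0.042366    2.30047972 -1.29761106  0.30007244
  0.4530433 ] -275.88927635405634 -0.2505720419079367
([28.6, -0.3, 11.8], [-0.1, -0.1, -0.2])
([114.6, -0.5, 52.1], [-0.1, -0.1, -0.2])
([123.7, -0.5, 56.3], [-0.1, -0.1, -0.2])
```

View pics/s1.png

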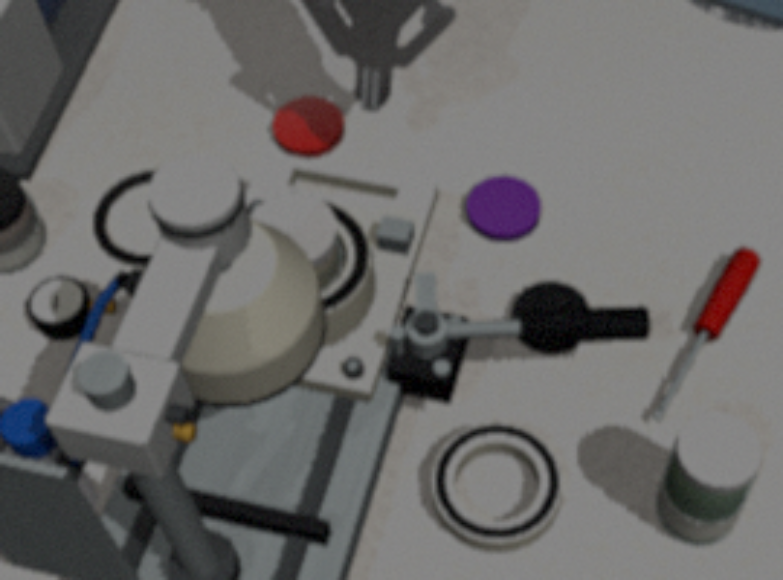

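The shut fingers are at (372,90) in this crop, just in front of the slide's edge, and everything else is undisturbed.

Request:
jog_arm(
  commands=[
    [[4,0,1],[0,0,0]],
    [[8,0,3],[0,0,0]],
    [[12,0,5],[0,0,0]],
    [[16,0,7],[0,0,0]],
    [[20,0,8],[0,0,0]],
    [[24,0,10],[0,0,0]],
    [[28,0,12],[0,0,0]],
    [[31,0,13],[0,0,0]],
    [[34,0,15],[0,0,0]],
    [[37,0,16],[0,0,0]],
    [[40,0,17],[0,0,0]],
    [[43,0,19],[0,0,0]],
  ],
)

```text
t: 4.87
ee_pos: [489.7, -210.4, 80.7]
orientation: [-0.023, 0.971, 0.099, 0.215]
ft_force: [0.5, 0.9, -0.3]
gripper_width: -0.3
gripper_force: 0.0
```

```bash
python3 - <<'E'
from h import *
from cell import env
p,R=cur(env);print(p,env.get_state()["q"],(p[:2]-M)@EX,(p[:2]-M)@EY,env.get_state()["ft_force"])
for d in (-150,-140):print(rel(p,R,[*w(d,0),80],rot(11.9,25)))
E
```

```text
[ 489.69084204 -210.44649917   80.66495146] [ 0.49402969  0.469373    0.00861888  2.22975445 -1.23533266  0.29968185
  0.30550425] -229.5248894356469 -1.857424243884438 [ 0.50863967  0.91546947 -0.33581877]
([71.8, -2.2, 34.2], [0.0, -0.0, -0.2])
([80.8, -2.2, 38.5], [0.0, -0.0, -0.2])
```

```bash
python3 - <<'E'
from h import *
from cell import env
a=env.snapshot("top")["frame"][140:280,260:420,::-1];b=env.snapshot("wrist")["frame"][...,::-1]
cv2.imwrite("pics/t2.png",np.hstack([cv2.resize(a,(480,420)),cv2.resize(b[:,120:440],(320,420))]))
E
```

```text
(no output)
```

View pics/t2.png

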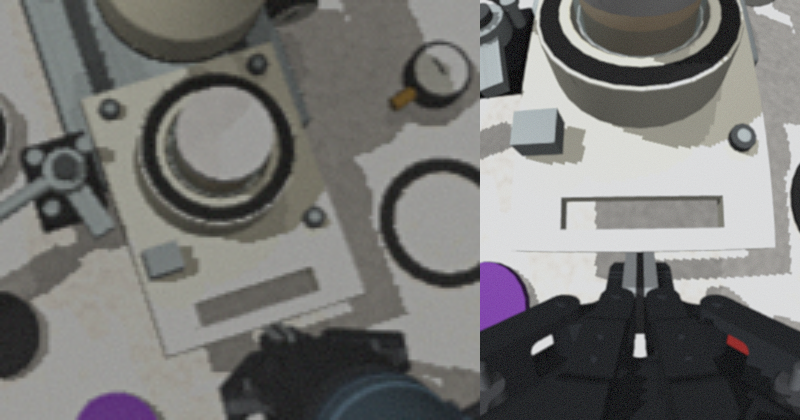

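The slide hasn't moved yet: its front-left corner is still at about (316,258) in the full image. The fingertips are right at its edge, at (640,250) in the wrist half. I'll go on gently.

Request:
jog_arm(
  commands=[
    [[1,-1,-1],[0,0,0]],
    [[3,-1,0],[0,0,0]],
    [[5,-2,1],[0,0,0]],
    [[7,-2,2],[0,0,0]],
    [[9,-2,3],[0,0,0]],
    [[11,-2,4],[0,0,0]],
  ],
)

```text
t: 5.47
ee_pos: [500.8, -206.0, 81.7]
orientation: [-0.023, 0.971, 0.099, 0.216]
ft_force: [-0.6, -0.8, 0.5]
gripper_width: -0.3
gripper_force: 0.0
```

```bash
python3 - <<'E'
from h import *
from cell import env
p,R=cur(env);print(p,env.get_state()["q"],(p[:2]-M)@EX,(p[:2]-M)@EY,env.get_state()["ft_force"])
s=env.snapshot("top");W=cloud(s)[150:230,290:375].reshape(-1,3);L=W[(W[:,2]>150)&(W[:,2]<170)];print(cv2.minEnclosingCircle(L[:,:2].astype(np.float32)))
for d in (-150,-140):print(rel(p,R,[*w(d,0),81],rot(11.9,25)))
E
```

```text
[ 500.76560331 -205.9814829    81.65286093] [ 0.4627206   0.4744937   0.02030975  2.21418705 -1.21950604  0.29949995
  0.26709321] -217.76743098174546 0.2279721694095187 [-0.55769804 -0.80461996  0.4604467 ]
((616.2318725585938, -181.91488647460938), 33.13756561279297)
([61.1, -0.0, 29.3], [0.0, -0.0, -0.2])
([70.2, -0.1, 33.5], [0.0, -0.0, -0.2])
```

```bash
python3 - <<'E'
from h import *
from cell import env
a=env.snapshot("scene");b=env.snapshot("wrist");np.savez("w3.npz",**b)
cv2.imwrite("pics/t3.png",np.hstack([cv2.resize(a["frame"][120:220,200:300,::-1],(400,400)),cv2.resize(b["frame"][200:300,230:330,::-1],(400,400))]))
C=cloud(a);print(np.round(C[140:175:3,235:262:3]).reshape(-1,9,3)[...,2])
E
```

```text
[[133. 134. 128. 140. 132. 141. 140.  -1.   0.]
 [123. 127. 128. 125. 119.  -2.   3.  -1.   2.]
 [116. 121. 122. 119. 115.   1.   1.   0.   1.]
 [111. 112. 115. 112. 104.  -1.   3.  -2.   2.]
 [ -0. 103. 107. 106.  -0.  -2.  -1.   1.  -2.]
 [ -3. 101. 102.   2.  -2.  -1.  -1.   2.   3.]
 [ 75.  75.  79.  -1.   1.   2.   2.   1.  -0.]
 [ 76.  77.  78.  78.  75.  79.  77.  76.  -1.]
 [ 64.  67.  67.  73.  71.  73.  78.  76.  78.]
 [ 78.   1.  nan   0.  -3.  62.  66.  70.  76.]
 [ 77.  76.  77.  79.  77.  77.  -0.  79.  79.]
 [124. 122.  78.  nan  78.  78.  79.  78.  76.]]
```

View pics/t3.png

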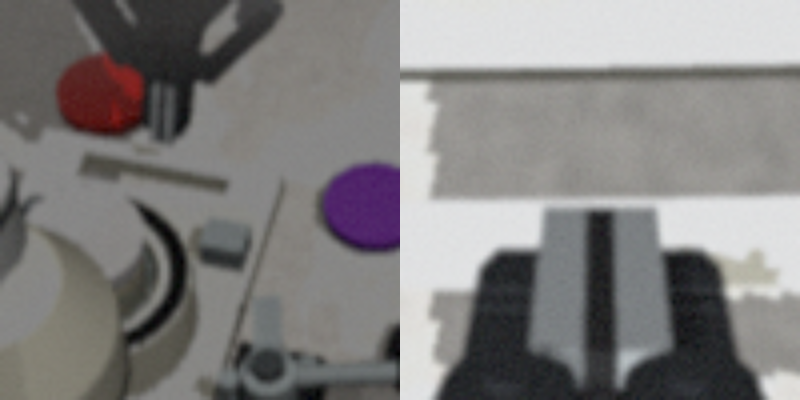

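```bash
python3 - <<'E'
from h import *
from cell import env
p,R=cur(env);print(p,R.as_matrix().round(3).tolist())
for n in("scene","top"):
    s=env.snapshot(n);W=cloud(s).reshape(-1,3)
    d=np.linalg.norm(W[:,:2]-p[:2],axis=1);S=W[(d<90)&(W[:,2]>84)&(W[:,2]<140)]
    T=R.inv().apply(S-p);m=abs(T[:,1])<16
    o=np.argsort(-T[:,2]);print(n,len(S));
    for i in o[:8]:print(S[i].round(),T[i].round())
E
```

```text
[ 500.66829282 -205.9295829    81.59101018] [[0.887, 0.203, 0.414], [0.183, -0.979, 0.087], [0.423, -0.001, -0.906]]
scene 414
[ 557. -140.   85.] [ 64. -53.  26.]
[ 560. -149.   86.] [ 64. -43.  25.]
[ 557. -145.   85.] [ 63. -48.  25.]
[ 556. -136.   86.] [ 64. -57.  25.]
[ 557. -143.   86.] [ 63. -50.  24.]
[ 560. -147.   88.] [ 66. -46.  24.]
[ 555. -139.   87.] [ 63. -55.  24.]
[ 574. -258.   85.] [57. 66. 23.]
top 691
[ 565. -162.   85.] [ 66. -30.  28.]
[ 569. -153.   88.] [ 73. -38.  27.]
[ 564. -163.   87.] [ 66. -29.  25.]
[ 562. -170.   85.] [ 62. -23.  25.]
[ 566. -159.   89.] [ 70. -33.  25.]
[ 561. -174.   85.] [ 61. -19.  25.]
[ 561. -183.   84.] [ 59. -10.  24.]
[ 571. -151.   92.] [ 77. -40.  24.]
```

```bash
python3 - <<'E'
from h import *
from cell import env
p,R=cur(env)
s=env.snapshot("scene");W=cloud(s)
for r in range(136,170,2):print(r,[tuple(int(x) for x in W[r,c].round()) if s["depth"][r,c] else 0 for c in (238,241,244,247)],R.inv().apply(W[r,241]-p).round())
t=p+R.apply([0,0,17]);print(t)
for q in (p,t,[*w(-225,0),77]):
    c=s["R"]@q+s["t"];print(s["fx"]*c[0]/c[2]+s["cx"],s["fy"]*c[1]/c[2]+s["cy"])
E
```

```text
136 [(488, -215, 143), (476, -214, 132), (482, -202, 144), (479, -196, 143)] [ -2.   3. -56.]
138 [(488, -216, 136), (480, -213, 129), (486, -201, 141), (480, -196, 138)] [  1.   2. -52.]
140 [(492, -213, 135), (483, -211, 127), (489, -199, 139), (480, -197, 131)] [  3.   1. -49.]
142 [(494, -213, 130), (490, -207, 129), (486, -201, 128), (480, -197, 123)] [ 11.  -1. -47.]
144 [(494, -213, 123), (492, -206, 125), (488, -201, 122), (479, -198, 115)] [ 11.  -1. -42.]
146 [(498, -211, 121), (494, -206, 119), (491, -200, 119), (483, -197, 112)] [ 10.  -2. -37.]
148 [(498, -212, 113), (497, -204, 117), (491, -200, 113), (485, -196, 107)] [ 12.  -2. -33.]
150 [(501, -211, 111), (498, -204, 110), (495, -198, 110), (486, -196, 102)] [ 10.  -2. -27.]
152 [(502, -211, 105), (501, -203, 107), (496, -198, 104), (423, -238, 4)] [ 12.  -3. -23.]
154 [(506, -209, 102), (503, -202, 103), (493, -201, 93), (425, -237, -2)] [ 12.  -3. -18.]
156 [(443, -254, 0), (438, -249, -3), (436, -240, 0), (432, -233, -1)] [-99.  29.  47.]
158 [(500, -215, 77), (499, -207, 80), (442, -237, 0), (437, -231, -2)] [-2.  1.  0.]
160 [(505, -212, 77), (500, -207, 74), (500, -198, 79), (494, -194, 75)] [-4.  1.  7.]
162 [(508, -211, 73), (507, -203, 76), (503, -197, 76), (500, -190, 76)] [ 4. -2.  8.]
164 [(507, -213, 63), (506, -204, 66), (506, -196, 72), (503, -189, 73)] [-2. -0. 16.]
166 [(472, -238, 0), (469, -231, 0), (506, -196, 64), (503, -189, 64)] [-67.  18.  58.]
168 [(526, -200, 77), (523, -194, 77), (470, -222, -1), (464, -216, -4)] [20. -7. 15.]
[ 507.39803121 -204.54033513   66.12523907]
240.9610749684607 158.27894150820552
240.6170270424703 164.5952488195191
241.844874662334 157.27200227139633
```

```bash
python3 - <<'E'
from h import *
b=np.load("w3.npz");T=b["T_tool_cam"];print({k:b[k] for k in("fx","cx","cy")})
for v in (240,246,250,251,252,253,254,258,265,275):
  for u in (272,290):
    x,y=(u-b["cx"])/b["fx"],(v-b["cy"])/b["fy"];r=np.hypot(x,y);d=b["depth"][v,u]
    X=np.array([x/r*np.tan(r)*d,y/r*np.tan(r)*d,d,1]);print(v,u,round(float(d)),(T@X)[:3].round(1))
E
```

```text
{'fx': array(325.1922621), 'cx': array(279.57581836), 'cy': array(210.27676678)}
240 272 0 [  72.2    0.5 -154.5]
240 290 251 [-20.8   8.6  79.8]
246 272 251 [-25.4  -5.4  78.9]
246 290 250 [-25.    8.6  77.8]
250 272 174 [ 2.6 -3.6  6.3]
250 290 172 [3.3 6.1 4.6]
251 272 174 [ 2.2 -3.6  5.9]
251 290 173 [2.4 6.1 5.4]
252 272 152 [ 10.5  -3.  -14.3]
252 290 151 [ 11.    5.4 -15.5]
253 272 149 [ 11.4  -3.  -17.5]
253 290 149 [ 11.4   5.3 -17.5]
254 272 148 [ 11.3  -2.9 -18.5]
254 290 147 [ 11.6   5.3 -19. ]
258 272 142 [ 11.8  -2.8 -23.8]
258 290 143 [ 11.7   5.1 -23.6]
265 272 136 [ 11.8  -2.7 -30.9]
265 290 136 [ 11.7   4.9 -30.8]
275 272 129 [ 10.9  -2.5 -38.2]
275 290 127 [ 11.6   4.6 -39.7]
```

Both the scene depth and the wrist depth put the shut tips about 15 mm *behind* the TCP, so they passed over the plate. I'll back off and go about 30 mm lower.

```bash
python3 - <<'E'
from h import *
from cell import env
p,R=cur(env);Q=rot(11.9,25)
for d,z in ((-255,82),(-255,52),(-225,52)):print(rel(p,R,[*w(d,0),z],Q))
E
```

```text
([-33.2, 0.4, -16.0], [0.0, -0.0, -0.2])
([-45.8, 0.4, 11.2], [0.0, -0.0, -0.2])
([-18.7, 0.3, 23.9], [0.0, -0.0, -0.2])
```

Request:
jog_arm(
  commands=[
    [[-11,0,-5],[0,0,0]],
    [[-22,0,-11],[0,0,0]],
    [[-33,0,-16],[0,0,0]],
    [[-37,0,-7],[0,0,0]],
    [[-41,0,2],[0,0,0]],
    [[-46,0,11],[0,0,0]],
    [[-46,0,11],[0,0,0]],
    [[-42,0,13],[0,0,0]],
    [[-38,0,15],[0,0,0]],
    [[-34,0,17],[0,0,0]],
    [[-30,0,19],[0,0,0]],
    [[-26,0,21],[0,0,0]],
    [[-23,0,22],[0,0,0]],
    [[-21,0,23],[0,0,0]],
    [[-18,0,24],[0,0,0]],
    [[-16,0,25],[0,0,0]],
    [[-14,0,26],[0,0,0]],
  ],
)

```text
t: 7.18
ee_pos: [498.8, -206.6, 52.2]
orientation: [-0.023, 0.971, 0.099, 0.215]
ft_force: [-2.2, -0.5, 3.0]
gripper_width: 0.2
gripper_force: 1.3
```

```bash
cat >> h.py <<'E'
def rep(env):
    p,R=cur(env);s=env.get_state();print("tcp",p.round(1),"mach",((p[:2]-M)@EX).round(1),((p[:2]-M)@EY).round(1),"q",np.round(s["q"],2),"F",np.round(s["ft_force"],1))
    t=env.snapshot("top");W=cloud(t);W=W[130:230,290:375].reshape(-1,3);L=W[(W[:,2]>150)&(W[:,2]<170)]
    if len(L)>50:
        c=np.array(cv2.minEnclosingCircle(L[:,:2].astype(np.float32))[0]);print("lid mach",((c-M)@EX).round(1),((c-M)@EY).round(1))
    return p,R
E
python3 - <<'E'
from h import *
from cell import env
p,R=rep(env)
for d in (-150,-129):print(rel(p,R,[*w(d,0),52],rot(11.9,25)))
E
```

```text
tcp [ 498.8 -206.6   52.2] mach -219.8 0.1 q [ 0.63  0.55 -0.18  2.21 -1.31  0.19  0.4 ] F [-2.2 -0.5  3. ]
lid mach -91.4 -0.5
([63.2, -0.2, 29.7], [0.0, 0.0, -0.3])
([82.2, -0.3, 38.6], [0.0, 0.0, -0.3])
```

```bash
python3 - <<'E'
from h import *
from cell import env
p,R=cur(env)
for d in (-200,-180,-160):print(rel(p,R,[*w(d,0),52.5],rot(11.9,18)))
E
```

```text
([17.5, 0.1, 8.0], [-0.0, -7.0, -0.2])
([35.7, -0.0, 16.4], [-0.0, -7.0, -0.2])
([53.8, -0.1, 24.9], [-0.0, -7.0, -0.2])
```

Request:
jog_arm(
  commands=[
    [[3,0,1],[0,-1,0]],
    [[6,0,3],[0,-2,0]],
    [[10,0,5],[0,-4,0]],
    [[13,0,6],[0,-5,0]],
    [[17,0,8],[0,-7,0]],
    [[20,0,9],[0,-7,0]],
    [[23,0,11],[0,-7,0]],
    [[26,0,12],[0,-7,0]],
    [[29,0,13],[0,-7,0]],
    [[32,0,15],[0,-7,0]],
    [[36,0,17],[0,-7,0]],
    [[39,0,18],[0,-7,0]],
    [[42,0,20],[0,-7,0]],
    [[46,0,21],[0,-7,0]],
    [[50,0,23],[0,-7,0]],
  ],
)

```text
t: 8.48
ee_pos: [552.9, -195.5, 52.5]
orientation: [-0.017, 0.983, 0.1, 0.156]
ft_force: [-3.7, 0.6, -0.9]
gripper_width: -0.0
gripper_force: 1.4
```

```bash
python3 - <<'E'
from h import *
from cell import env
p,R=rep(env)
for d in (-140,-129):print(rel(p,R,[*w(d,0),52.5],rot(11.9,18)))
E
```

```text
tcp [ 552.9 -195.5   52.5] mach -164.6 -0.2 q [ 0.16  0.59  0.26  2.06 -0.95  0.38 -0.14] F [-3.7  0.6 -0.9]
lid mach -109.6 13.4
([23.4, -0.3, 7.6], [-0.0, 0.0, -0.3])
([33.9, -0.4, 11.0], [-0.0, 0.0, -0.3])
```

Request:
jog_arm(
  commands=[
    [[3,0,1],[0,0,0]],
    [[6,0,2],[0,0,0]],
    [[9,0,3],[0,0,0]],
    [[12,0,4],[0,0,0]],
    [[15,0,5],[0,0,0]],
    [[18,0,6],[0,0,0]],
    [[20,0,6.5],[0,0,0]],
    [[22,0,7],[0,0,0]],
    [[24,0,8],[0,0,0]],
    [[26,0,8.5],[0,0,0]],
    [[27,0,9],[0,0,0]],
    [[28,0,9],[0,0,0]],
    [[28,0,9],[0,0,0]],
  ],
)

```text
t: 9.62
ee_pos: [581.7, -189.3, 52.6]
orientation: [-0.017, 0.983, 0.1, 0.156]
ft_force: [-1.0, -0.1, -0.5]
gripper_width: -0.2
gripper_force: 0.6
```

Request:
jog_arm(
  commands=[
    [[1,0,0.3],[0,0,0]],
    [[2,0,0.6],[0,0,0]],
    [[3,0,1],[0,0,0]],
    [[3,0,1],[0,0,0]],
  ],
)

```text
t: 9.95
ee_pos: [584.9, -188.6, 52.6]
orientation: [-0.017, 0.983, 0.101, 0.156]
ft_force: [-2.3, 0.3, -1.5]
gripper_width: 0.2
gripper_force: 0.9
```

Request:
jog_arm(
  commands=[
    [[1,0,0.3],[0,0,0]],
    [[2,0,0.6],[0,0,0]],
    [[2,0,0.6],[0,0,0]],
  ],
)

```text
t: 10.2
ee_pos: [586.9, -188.2, 52.6]
orientation: [-0.017, 0.983, 0.101, 0.156]
ft_force: [-1.6, 0.7, -0.9]
gripper_width: 0.1
gripper_force: 0.9
```

Request:
jog_arm(
  commands=[
    [[1,0,0.3],[0,0,0]],
    [[2,0,0.6],[0,0,0]],
    [[2,0,0.6],[0,0,0]],
  ],
)

```text
t: 10.45
ee_pos: [588.9, -187.7, 52.7]
orientation: [-0.017, 0.983, 0.101, 0.156]
ft_force: [-1.2, 0.7, -1.4]
gripper_width: 0.0
gripper_force: 0.9
```

Request:
jog_arm(
  commands=[
    [[1,0,0.3],[0,0,0]],
    [[2,0,0.6],[0,0,0]],
    [[2,0,0.6],[0,0,0]],
  ],
)

```text
t: 10.7
ee_pos: [589.3, -187.7, 52.5]
orientation: [-0.017, 0.983, 0.1, 0.155]
ft_force: [-8.6, 0.1, 4.3]
gripper_width: -0.1
gripper_force: 4.1
```

Request:
jog_arm(
  commands=[
    [[1,0,0.3],[0,0,0]],
    [[2,0,0.6],[0,0,0]],
    [[2,0,0.6],[0,0,0]],
  ],
)

```text
t: 10.95
ee_pos: [589.4, -187.7, 52.2]
orientation: [-0.017, 0.983, 0.1, 0.154]
ft_force: [-15.1, 0.4, 10.5]
gripper_width: -0.4
gripper_force: 7.7
```

```bash
python3 - <<'E'
from h import *
from cell import env
p,R=rep(env)
a=env.snapshot("top");b=env.snapshot("wrist")
cv2.imwrite("pics/t4.png",np.hstack([cv2.resize(a["frame"][100:260,220:400,::-1],(450,400)),cv2.resize(b["frame"][60:300,170:380,::-1],(350,400))]))
E
```

```text
tcp [ 589.4 -187.7   52.2] mach -127.2 -0.2 q [ 0.09  0.64  0.3   1.98 -0.92  0.42 -0.23] F [-15.1   0.4  10.5]
lid mach -156.8 46.3
```

View pics/t4.png

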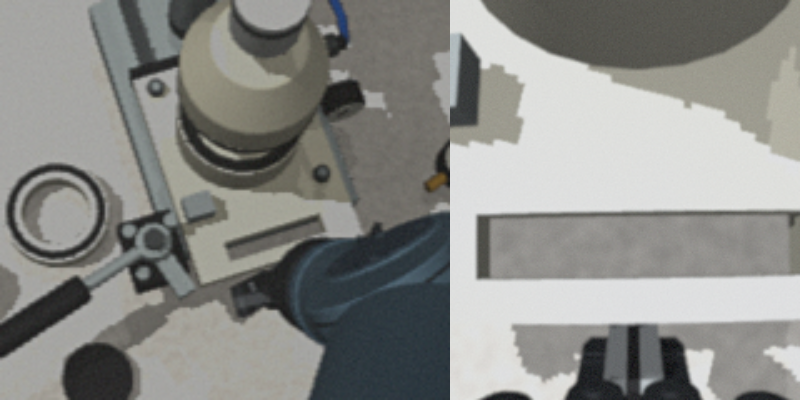

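The slide is home against its stop: the reaction rose to about 15 N and the fingers stopped at the front edge, (635,325) in the wrist half. The lever is still open. Next I retreat and lift.

```bash
cat >> h.py <<'E'
P=np.array([613.7,-75.0])
def lev(adeg,off,z,r=120):
    a=np.radians(adeg);u=np.array([np.cos(a),np.sin(a)]);t=np.array([u[1],-u[0]])
    return [*(P+r*u+off*t),z],rot(adeg-90)
E
python3 - <<'E'
from h import *
from cell import env
p,R=cur(env)
Q=rot(11.9,18)
for a in (([*w(-185,0),52],Q),([*w(-185,0),210],Q),lev(119,50,210),lev(119,50,63)):print(a[0],rel(p,R,*a))
E
```

```text
[np.float64(532.875837756171), np.float64(-199.4477742983765), 52] ([-55.1, 0.1, -17.4], [-0.1, 0.2, -0.3])
[np.float64(532.875837756171), np.float64(-199.4477742983765), 210] ([-6.8, -0.4, -167.9], [-0.1, 0.2, -0.3])
[np.float64(599.2538309274094), np.float64(54.19484586904436), 210] ([103.5, -235.5, -131.6], [2.5, -17.7, -17.3])
[np.float64(599.2538309274094), np.float64(54.19484586904436), 63] ([58.6, -235.0, 8.4], [2.5, -17.7, -17.3])
```

Request:
jog_arm(
  commands=[
    [[-15,0,-5],[0,0,0]],
    [[-35,0,-11],[0,0,0]],
    [[-55,0,-17],[0,0,0]],
    [[-43,0,-55],[0,0,0]],
    [[-31,0,-92],[0,0,0]],
    [[-19,0,-130],[0,0,0]],
    [[-7,0,-168],[0,0,0]],
    [[-7,0,-168],[0,0,0]],
    [[8,-33,-163],[0,-3,-3]],
    [[23,-67,-158],[0,-5,-5]],
    [[38,-100,-153],[1,-8,-8]],
    [[54,-134,-148],[1,-10,-10]],
    [[70,-168,-142],[2,-13,-13]],
    [[87,-202,-137],[2,-15,-15]],
    [[103,-235,-132],[2.5,-17.7,-17.3]],
    [[103,-235,-132],[2.5,-17.7,-17.3]],
    [[103,-235,-132],[2.5,-17.7,-17.3]],
    [[103,-235,-132],[2.5,-17.7,-17.3]],
    [[103,-235,-132],[2.5,-17.7,-17.3]],
    [[103,-235,-132],[2.5,-17.7,-17.3]],
  ],
)

```text
t: 12.77
ee_pos: [601.1, 52.6, 211.0]
orientation: [0.001, 0.968, 0.25, 0.002]
ft_force: [0.4, 0.4, -0.1]
gripper_width: -0.4
gripper_force: 0.0
```

```bash
python3 - <<'E'
from h import *
from cell import env
p,R=rep(env)
print(rel(p,R,*lev(119,50,63)),rel(p,R,*lev(119,27,63)))
# handle check, if visible
t=env.snapshot("scene");W=cloud(t)[150:260,280:380].reshape(-1,3)
H=W[(W[:,2]>95)&(W[:,2]<115)&(np.linalg.norm(W[:,:2]-P,axis=1)<170)&(np.linalg.norm(W[:,:2]-P,axis=1)>70)]
m=cv2.fitLine(H[:,:2].astype(np.float32),1,0,.01,.01).ravel();print(len(H),m,np.degrees(np.arctan2(*(m[2:]-P)[::-1])))
E
```

```text
tcp [601.1  52.6 211. ] mach -66.3 232.6 q [-0.56  0.51  0.55  1.71 -0.31  1.01 -0.97] F [ 0.4  0.4 -0.1]
([-1.4, -2.8, 148.0], [0.2, -0.2, -0.1]) ([-24.4, -2.7, 147.9], [0.2, -0.2, -0.1])
441 [ 4.737168e-01 -8.806772e-01  5.614290e+02  3.732877e+01] 114.95440683755449
```

Request:
jog_arm(
  commands=[
    [[0,-3,35],[0,0,0]],
    [[0,-3,70],[0,0,0]],
    [[0,-3,105],[0,0,0]],
    [[0,-3,130],[0,0,0]],
    [[-1,-3,148],[0,0,0]],
    [[-1,-3,148],[0,0,0]],
    [[-5,-3,148],[0,0,0]],
    [[-9,-3,148],[0,0,0]],
    [[-13,-3,148],[0,0,0]],
    [[-16,-3,148],[0,0,0]],
    [[-19,-3,148],[0,0,0]],
    [[-22,-3,148],[0,0,0]],
    [[-25,-3,148],[0,0,0]],
    [[-28,-3,148],[0,0,0]],
    [[-31,-3,148],[0,0,0]],
  ],
)

```text
t: 14.12
ee_pos: [573.8, 42.6, 62.9]
orientation: [0.001, 0.968, 0.251, 0.003]
ft_force: [1.6, 2.7, 1.3]
gripper_width: -0.1
gripper_force: 1.2
```

```bash
python3 - <<'E'
from h import *
from cell import env
p,R=rep(env)
for a in range(122,202,5):print(a,rel(p,R,*lev(a,24.5,63)))
b=env.snapshot("wrist");cv2.imwrite("pics/w5.png",b["frame"][...,::-1])
E
```

```text
tcp [573.8  42.6  62.9] mach -95.1 228.4 q [-0.48  0.67  0.44  1.87 -0.43  0.7  -0.85] F [1.6 2.7 1.3]
122 ([-3.9, 1.1, -0.1], [0.2, -0.3, -2.9])
127 ([-14.5, -0.1, -0.2], [0.2, -0.2, -7.9])
132 ([-25.2, -0.3, -0.2], [0.2, -0.2, -12.9])
137 ([-35.8, 0.4, -0.3], [0.2, -0.2, -17.9])
142 ([-46.4, 2.0, -0.3], [0.2, -0.2, -22.9])
147 ([-56.8, 4.6, -0.4], [0.2, -0.2, -27.9])
152 ([-66.9, 8.0, -0.4], [0.2, -0.2, -32.9])
157 ([-76.7, 12.4, -0.4], [0.2, -0.2, -37.9])
162 ([-86.0, 17.5, -0.5], [0.3, -0.2, -42.9])
167 ([-94.9, 23.5, -0.5], [0.3, -0.2, -47.9])
172 ([-103.2, 30.2, -0.5], [0.3, -0.2, -52.9])
177 ([-110.9, 37.6, -0.5], [0.3, -0.2, -57.9])
182 ([-118.0, 45.6, -0.5], [0.3, -0.1, -62.9])
187 ([-124.3, 54.2, -0.5], [0.3, -0.1, -67.9])
192 ([-129.8, 63.4, -0.5], [0.3, -0.1, -72.9])
197 ([-134.5, 73.0, -0.5], [0.3, -0.1, -77.9])
```

View pics/w5.png

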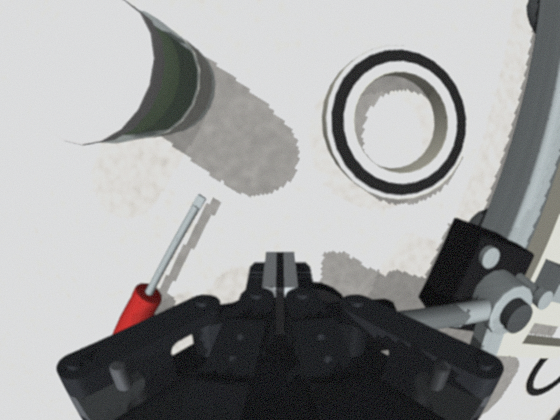

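The tips touch the handle from behind with about 3 N of reaction, and all bystanders are clear. Now I sweep along the arc.

Request:
jog_arm(
  commands=[
    [[-4,1,0],[0,0,-3]],
    [[-9,0.5,0],[0,0,-5.5]],
    [[-14.5,0,0],[0,0,-8]],
    [[-20,0,0],[0,0,-10.5]],
    [[-25,0,0],[0,0,-13]],
    [[-30.5,0,0],[0,0,-15.5]],
    [[-36,0.5,0],[0,0,-18]],
    [[-41,1,0],[0,0,-20.5]],
    [[-46.5,2,0],[0,0,-23]],
    [[-51.5,3,0],[0,0,-25.5]],
    [[-57,4.5,0],[0,0,-28]],
    [[-62,6,0],[0,0,-30.5]],
    [[-67,8,0],[0,0,-33]],
    [[-72,10,0],[0,0,-35.5]],
    [[-77,12.5,0],[0,0,-38]],
    [[-81.5,15,0],[0,0,-40.5]],
    [[-86,17.5,0],[0,0,-43]],
  ],
)

```text
t: 15.63
ee_pos: [507.3, -15.4, 62.5]
orientation: [0.002, 0.808, 0.589, 0.002]
ft_force: [2.4, 1.7, 0.1]
gripper_width: -0.1
gripper_force: 1.0
```

```bash
python3 - <<'E'
from h import *
from cell import env
p,R=rep(env)
for a in (167,172,177,182,187,190,192,194,196):print(a,rel(p,R,*lev(a,24.5,63)))
E
```

```text
tcp [507.3 -15.4  62.5] mach -172.1 185.4 q [-0.25  0.55  0.24  2.03 -0.23  0.58 -0.16] F [2.4 1.7 0.1]
167 ([-9.8, -2.1, -0.5], [0.3, -0.0, -4.8])
172 ([-20.5, -2.9, -0.5], [0.3, -0.0, -9.8])
177 ([-31.2, -2.7, -0.5], [0.3, 0.0, -14.8])
182 ([-41.8, -1.7, -0.5], [0.3, 0.0, -19.8])
187 ([-52.3, 0.3, -0.5], [0.3, 0.0, -24.8])
190 ([-58.5, 1.9, -0.5], [0.3, 0.0, -27.8])
192 ([-62.6, 3.2, -0.5], [0.3, 0.1, -29.8])
194 ([-66.6, 4.6, -0.5], [0.3, 0.1, -31.8])
196 ([-70.6, 6.2, -0.5], [0.3, 0.1, -33.8])
```

Request:
jog_arm(
  commands=[
    [[-5,-1,0],[0,0,-2.5]],
    [[-10,-2,0],[0,0,-5]],
    [[-15,-2.5,0],[0,0,-7.5]],
    [[-20.5,-3,0],[0,0,-10]],
    [[-26,-3,0],[0,0,-12.5]],
    [[-31,-2.5,0],[0,0,-15]],
    [[-36.5,-2,0],[0,0,-17.5]],
    [[-42,-1.5,0],[0,0,-20]],
    [[-47,-0.5,0],[0,0,-22.5]],
    [[-51,0,0],[0,0,-24]],
    [[-54,0.7,0],[0,0,-25.5]],
    [[-56,1.3,0],[0,0,-26.5]],
    [[-58,1.8,0],[0,0,-27.5]],
    [[-58,1.8,0],[0,0,-27.5]],
  ],
)

```text
t: 16.85
ee_pos: [490.5, -71.3, 62.3]
orientation: [0.002, 0.645, 0.764, 0.001]
ft_force: [1.2, 0.7, -0.0]
gripper_width: 0.2
gripper_force: 0.2
```

Request:
jog_arm(
  commands=[
    [[-1,0,0],[0,0,0]],
    [[-2,0,0],[0,0,0]],
    [[-3,0,0],[0,0,0]],
    [[-3,0,0],[0,0,0]],
  ],
)

```text
t: 17.18
ee_pos: [490.6, -74.1, 62.2]
orientation: [0.002, 0.646, 0.764, 0.001]
ft_force: [-1.3, 1.6, 1.0]
gripper_width: 0.1
gripper_force: 0.8
```

Request:
jog_arm(
  commands=[
    [[-1,0,0],[0,0,0]],
    [[-2,0,0],[0,0,0]],
    [[-3,0,0],[0,0,0]],
    [[-3,0,0],[0,0,0]],
  ],
)

```text
t: 17.52
ee_pos: [491.0, -77.2, 62.2]
orientation: [0.002, 0.646, 0.764, 0.0]
ft_force: [-0.6, 1.1, 0.9]
gripper_width: -0.4
gripper_force: 0.9
```

Request:
jog_arm(
  commands=[
    [[-1,0,0],[0,0,0]],
    [[-2,0,0],[0,0,0]],
    [[-3,0,0],[0,0,0]],
    [[-3,0,0],[0,0,0]],
  ],
)

```text
t: 17.85
ee_pos: [491.4, -79.6, 62.1]
orientation: [0.001, 0.645, 0.764, 0.001]
ft_force: [-3.1, 2.4, 0.6]
gripper_width: -0.3
gripper_force: 1.8
```

Request:
jog_arm(
  commands=[
    [[-1,0,0],[0,0,0]],
    [[-2,0,0],[0,0,0]],
    [[-3,0,0],[0,0,0]],
    [[-3,0,0],[0,0,0]],
  ],
)

```text
t: 18.18
ee_pos: [491.4, -79.8, 62.1]
orientation: [-0.0, 0.645, 0.765, 0.001]
ft_force: [-5.2, 9.7, 3.6]
gripper_width: -0.3
gripper_force: 5.6
```

Request:
jog_arm(
  commands=[
    [[-1,0,0],[0,0,0]],
    [[-2,0,0],[0,0,0]],
    [[-2,0,0],[0,0,0]],
  ],
)

```text
t: 18.43
ee_pos: [491.4, -79.9, 62.0]
orientation: [-0.001, 0.644, 0.765, 0.002]
ft_force: [-6.4, 15.5, 5.6]
gripper_width: 0.0
gripper_force: 8.1
```

```bash
python3 - <<'E'
from h import *
from cell import env
p,R=rep(env)
for n in("scene","top"):
    t=env.snapshot(n);W=cloud(t).reshape(-1,3);d=(W[:,:2]-P)@EX;e=(W[:,:2]-P)@EY
    H=W[(W[:,2]>96)&(W[:,2]<112)&(d<-70)&(d>-165)&(abs(e)<30)]
    if len(H)>10:
        m=cv2.fitLine(H[:,:2].astype(np.float32),1,0,.01,.01).ravel();print(n,len(H),m,np.degrees(np.arctan2(m[1],m[0])),"off",((m[2:]-P)@EX,(m[2:]-P)@EY))
E
```

```text
tcp [491.4 -79.9  62. ] mach -200.9 125.5 q [-0.01  0.53  0.11  2.05 -0.11  0.57  0.34] F [-6.4 15.5  5.6]
scene 181 [ 9.2802030e-01  3.7252960e-01  4.7659097e+02 -1.1680334e+02] 21.871708 off (np.float64(-142.78243802851327), np.float64(-12.632485713217974))
```

The lever is against its stop: the force rises while the tip stands still. I'll back away and lift.

Request:
jog_arm(
  commands=[
    [[5,0,0],[0,0,0]],
    [[15,0,0],[0,0,0]],
    [[30,0,0],[0,0,0]],
    [[45,0,0],[0,0,0]],
    [[45,0,-35],[0,0,0]],
    [[45,0,-75],[0,0,0]],
    [[45,0,-115],[0,0,0]],
    [[45,0,-150],[0,0,0]],
    [[80,0,-170],[0,0,0]],
    [[120,0,-170],[0,0,0]],
    [[160,0,-170],[0,0,0]],
    [[200,0,-170],[0,0,0]],
    [[240,0,-170],[0,0,0]],
    [[240,0,-170],[0,0,0]],
    [[240,0,-170],[0,0,0]],
    [[240,0,-170],[0,0,0]],
  ],
)

```text
t: 19.92
ee_pos: [452.8, 151.4, 232.0]
orientation: [0.003, 0.646, 0.764, 0.001]
ft_force: [-0.3, 0.2, 0.2]
gripper_width: -0.1
gripper_force: 0.0
```

```bash
python3 - <<'E'
from h import *
from cell import env
p,R=cur(env);print(p,env.get_state()["ft_force"])
t=env.snapshot("top");W=cloud(t).reshape(-1,3);d=(W[:,:2]-P)@EX;e=(W[:,:2]-P)@EY
H=W[(W[:,2]>96)&(W[:,2]<112)&(d<-72)&(d>-165)&(abs(e)<30)]
r=cv2.minAreaRect(H[:,:2].astype(np.float32));c=np.array(r[0]);print("handle",len(H),r,"rel lock deg",np.degrees(np.arctan2((c-P)@EY,-(c-P)@EX)))
a=env.snapshot("scene")
cv2.imwrite("pics/t6.png",np.hstack([cv2.resize(t["frame"][90:290,200:420,::-1],(440,400)),cv2.resize(a["frame"][130:270,110:270,::-1],(360,400))]))
E
```

```text
[452.77093228 151.35166997 232.04487097] [-0.33392217  0.20089222  0.16778874]
handle 508 ((499.0372619628906, -99.78250885009766), (90.14312744140625, 24.472278594970703), 12.544432640075684) rel lock deg -0.2959648736441917
```

View pics/t6.png

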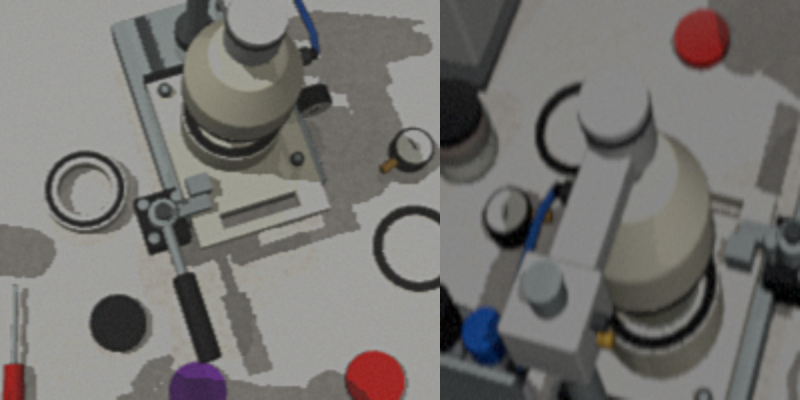

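The handle lies along the machine's -x, within 0.3 degrees of the lock. Its nose stands at the lug, at (195,195) in the left half, the slide is home under the head, and nothing else has moved.

```bash
python3 - <<'E'
from h import *
from cell import env
p=np.load("top0.npz")
for u,v in((302.5,212.5),(365,194.5)):print((hit(p,u,v,77)-M)@EX)
print(env.job_done())
E
```

```text
-122.09067477179494
-123.9511787938249
the job is handed in; nothing more can be done
None
```

The slide is pushed fully home and the lever is swung to its locked stop, and the job is handed in. The last pictures show the slide's edge about 2 mm from its nominal home and the handle within 0.3 degrees of locked. The bystanders look unmoved, but the head hides the jar and lid, so I could not check those after the push.

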